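# Tip the reject boxes off the tray into the open carton

### The job

Take the metal tray by its bridge handle, carry it with its four little white boxes to the plain open carton (not the one with dividers), and gently rest the tray's open lip on that carton's rim while the boxes are still on the tray. Tip the tray, keeping it resting on the rim, until all four boxes have slid into the carton, then put the empty tray back flat in the middle of the black rubber mat. Do not press hard on or shove the carton, and leave the other carton and the things lying around where they are.

Things in the scene. Friction and masses are not known exactly. Their poses are not given: they have to be found in the camera images.
- tray: bare aluminium tray, 190 long (its x) by 170 wide (its y), floor 4 thick, 28 high walls (4 thick, tops 32 above the underside) along the back (-x) and both sides (+y, -y); the +x end is open, without a wall. A bridge handle over the middle stands on the two side walls. Weighs about 350 g empty. Origin: centre of the underside; z up
- tray_handle (a point): middle of the tray's handle bar, 100 above the tray's underside and over its centre. The bar is a flat-sided strip along the tray's y, 170 long, 16 thick (along the tray's x, the way to grip it) and 24 high (88 to 112 above the underside), on 24 wide uprights at its ends; open below, so boxes pass under it
- tray_lip (a point): middle of the lower edge of the tray's open end: 95 ahead (+x) of the tray's centre, at the underside
- mat: black rubber mat, 220 (x) by 200 (y) by 3 thick, fixed to the table; the tray starts on it. Origin: centre of its underside, on the table
- carton: plain open cardboard carton, no dividers, loose, about 1 kg: inner box 240 (x) by 220 (y) by 110 high, 5 thick, in a stiff outer sleeve (250 by 230 outside, 4.5 thick) that is pulled up by an unknown amount; its top edge is the rim, level all round, 110 to 140 above the table, not measured. Origin: centre of the inner box's underside. Stands left or right of the mat
- divided_carton: the same kind of carton but with a cross of cardboard dividers in it; not to be used. Origin: centre of its underside
- box1: little closed white paperboard box, 60 (x) by 42 (y) by 28 (z), about 45 g, lying loose on the tray. Origin: centre of its underside
- box2: little closed white paperboard box, 60 (x) by 42 (y) by 28 (z), about 45 g, lying loose on the tray. Origin: centre of its underside
- box3: little closed white paperboard box, 60 (x) by 42 (y) by 28 (z), about 45 g, lying loose on the tray. Origin: centre of its underside
- box4: little closed white paperboard box, 60 (x) by 42 (y) by 28 (z), about 45 g, lying loose on the tray. Origin: centre of its underside
- tape: roll of clear tape lying flat, 100 across, 45 high, bystander; origin: centre of underside
- glue: white jar of glue, 72 across, 130 high, bystander; origin: centre of underside
- stapler: black stapler, 150 long (x), 34 wide, 48 high, bystander; origin: centre of underside
- ruler: steel ruler lying flat, 200 (x) by 30 by 4, bystander; origin: centre of underside
- folder: wooden folding stick lying flat, 150 (x) by 24 by 6, bystander; origin: centre of underside
- card_stack: block of paper cards, 90 (x) by 55 by 40 high, bystander; origin: centre of underside
Mind the look-alikes: they are no part of the job. Leave any purple or turquoise look-alike of the box3 alone.

How it is judged:
On the way, in this order (a step that is already met when the one before it is completed fails the run):
1. the tray is lifted off the mat with all four boxes on it (height (world z) of tray above 0.05 m and x of box1 in the frame of tray between -0.11 and 0.11 m and y of box1 in the frame of tray between -0.09 and 0.09 m and z of box1 in the frame of tray between -0.01 and 0.06 m and x of box2 in the frame of tray between -0.11 and 0.11 m and y of box2 in the frame of tray between -0.09 and 0.09 m and z of box2 in the frame of tray between -0.01 and 0.06 m and x of box3 in the frame of tray between -0.11 and 0.11 m and y of box3 in the frame of tray between -0.09 and 0.09 m and z of box3 in the frame of tray between -0.01 and 0.06 m and x of box4 in the frame of tray between -0.11 and 0.11 m and y of box4 in the frame of tray between -0.09 and 0.09 m and z of box4 in the frame of tray between -0.01 and 0.06 m), for 0.2 s.
2. the tray's open lip rests lightly on the plain carton's rim (0.5 to 20 N), lip reaching over the carton, all four boxes still on the tray (contact force between tray and carton between 0.5 and 20 N and x of tray_lip in the frame of carton between -0.13 and 0.13 m and y of tray_lip in the frame of carton between -0.12 and 0.12 m and z of tray_lip in the frame of carton between 0.02 and 0.19 m and x of box1 in the frame of tray between -0.11 and 0.11 m and y of box1 in the frame of tray between -0.09 and 0.09 m and z of box1 in the frame of tray between -0.01 and 0.06 m and x of box2 in the frame of tray between -0.11 and 0.11 m and y of box2 in the frame of tray between -0.09 and 0.09 m and z of box2 in the frame of tray between -0.01 and 0.06 m and x of box3 in the frame of tray between -0.11 and 0.11 m and y of box3 in the frame of tray between -0.09 and 0.09 m and z of box3 in the frame of tray between -0.01 and 0.06 m and x of box4 in the frame of tray between -0.11 and 0.11 m and y of box4 in the frame of tray between -0.09 and 0.09 m and z of box4 in the frame of tray between -0.01 and 0.06 m), for 0.15 s.
3. all four boxes are in the plain carton while the tipped tray still rests on its rim (contact force between tray and carton above 0.3 N and angle between tray's own z axis and vertical above 0.3 rad and x of box1 in the frame of carton between -0.118 and 0.118 m and y of box1 in the frame of carton between -0.108 and 0.108 m and z of box1 in the frame of carton between 0 and 0.1 m and x of box2 in the frame of carton between -0.118 and 0.118 m and y of box2 in the frame of carton between -0.108 and 0.108 m and z of box2 in the frame of carton between 0 and 0.1 m and x of box3 in the frame of carton between -0.118 and 0.118 m and y of box3 in the frame of carton between -0.108 and 0.108 m and z of box3 in the frame of carton between 0 and 0.1 m and x of box4 in the frame of carton between -0.118 and 0.118 m and y of box4 in the frame of carton between -0.108 and 0.108 m and z of box4 in the frame of carton between 0 and 0.1 m), for 0.15 s.
At the end, for the whole second after the job is handed in: All four boxes lie inside the plain carton, at rest; the carton stands upright; the tray is released and lies flat on the mat, its centre within 40 mm of the mat's centre along each of the mat's sides, turned any way (x of box1 in the frame of carton between -0.118 and 0.118 m and y of box1 in the frame of carton between -0.108 and 0.108 m and z of box1 in the frame of carton between 0 and 0.1 m and x of box2 in the frame of carton between -0.118 and 0.118 m and y of box2 in the frame of carton between -0.108 and 0.108 m and z of box2 in the frame of carton between 0 and 0.1 m and x of box3 in the frame of carton between -0.118 and 0.118 m and y of box3 in the frame of carton between -0.108 and 0.108 m and z of box3 in the frame of carton between 0 and 0.1 m and x of box4 in the frame of carton between -0.118 and 0.118 m and y of box4 in the frame of carton between -0.108 and 0.108 m and z of box4 in the frame of carton between 0 and 0.1 m and x of tray in the frame of mat between -0.04 and 0.04 m and y of tray in the frame of mat between -0.04 and 0.04 m and z of tray in the frame of mat between -0.002 and 0.008 m and angle between each of tray, carton's own z axis and vertical below 0.05 rad and linear speed of each of tray, box1, box2, box3, box4 below 0.02 m/s); the robot touches nothing.
It fails at once if a box drops off the tray's lip from well above the carton's rim (lip over 175 mm above the table) ((x of box1 in the frame of tray above 0.115 m and height (world z) of box1 above 0.14 m and height (world z) of tray_lip above 0.175 m) or (x of box2 in the frame of tray above 0.115 m and height (world z) of box2 above 0.14 m and height (world z) of tray_lip above 0.175 m) or (x of box3 in the frame of tray above 0.115 m and height (world z) of box3 above 0.14 m and height (world z) of tray_lip above 0.175 m) or (x of box4 in the frame of tray above 0.115 m and height (world z) of box4 above 0.14 m and height (world z) of tray_lip above 0.175 m)).
It fails at once if the tray or the arm presses on the plain carton with more than 25 N (contact force between any of tray, the arm, the fingers and carton above 25 N).
It fails at once if the plain carton is shoved more than 40 mm (distance of carton from where it was at the start of the episode above 0.04 m).
It fails at once if the divided carton is moved more than 30 mm (distance of divided_carton from where it was at the start of the episode above 0.03 m).
It fails at once if a bystander is moved more than 30 mm (distance of any of tape, glue, stapler, ruler, folder, card_stack from where it was at the start of the episode above 0.03 m).
It also fails if it takes over 64 s, if anything falls off the work surface, if the arm or the gripper's body presses on something with over 40 N, if the wrist force passes 120 N, or if a joint passes its speed limit or range.

### The arm

A 6-joint arm with a two-finger parallel gripper is mounted at the origin on the work surface. World frame = base frame: x ahead of the robot, y to its left, z up, the work surface at z = 0. Lengths are in m, angles in rad, forces in N, time in s.
With the tool pointing down it reaches from about 0.35 to 0.85 m from the base axis. Payload 8.1 kg.
Tool frame: the origin (TCP) lies midway between the tips of the shut fingers; the grasp point (between the pads) lies manip.grip_point_offset behind it (manip.grip_point_offset is the distance from the TCP to the grasp point, in m); z points along the fingers, y is the line along which they close (so a half turn about z gives the same grasp; the last joint's range is limited). The gripper opens to 93 mm and grips with 3 to 60 N. Pads are 15 mm wide; open, the fingers measure 128 mm over their backs; the gripper's body (75 mm by 188 mm) begins 65 mm behind the grasp point.
Start: joints at [1.046, 0.13, 1.488, -0, 1.523, -0.085], TCP at [0.255, 0.543, 0.219] pointing down, gripper open.
Joint ranges: [-2.96, 2.96], [-0.89, 2.26], [0.02, 2.5], [-1.34, 4.48], [0, 2.73], [-2.66, 2.66]. Speed limits (rad/s): [2.39, 2.39, 2.79, 3.14, 3.14, 3.14].

### API

Orientations are given as a 3x3 rotation matrix whose columns are the frame's x, y, z axes.
In Python, from bench import manip, optics, ticket gives the robot as it stands.
- The arm moves only by the shell command python3 -m jog 'ROWS' [FORCE]. ROWS is JSON, a list of rows, each an object with "gripper": the opening, from 0 (shut) to 1 (fully open); "xyz": the shift along the tool's x, y, z as a fraction of full scale, a list of three; "roll": the turn about the tool's z as a fraction of full scale. A call has exactly 10 rows; each row shifts and turns the commanded pose from where the row before left it, along the tool's axes as they then stand; what a row does not reach is not made up. Full scale, the value 1, is 0.04 m for a shift and 4 degrees for a turn. A row lasts 1/12 s, in which the tool goes at most 41.7 mm and 7.16 degrees, less where a joint would pass 70% of its speed; a pose out of reach is approached as far as the arm can. A call with a number of a shift or a turn outside -1 to 1 is refused whole. A call with a gripper value outside its range is refused whole. The fingers move at their own pace and stop on an object; FORCE is the grip in N (left out, the last holds). Time passes only in rows, so rows that do not move let the fingers close, or fill a call up. It gives the time, the measured TCP pose, the force, the opening and the grip force at its end, in the units of the state.
- manip.observe(): the state, without advancing time (a new reading comes with each control period).
- optics.get_image(name): name is "scene" or "top"; returns a dict with "pixels" (400x640x3 uint8, red, green, blue), "vfov" (degrees; the focal length in pixels is half the picture's height over the tangent of half this angle, whatever the lens; pixels are square), "cx", "cy" (the principal point, pixels), "dist" ([k1, k2, p1, p2, k3] as OpenCV has them; the pictures are not rectified), "R" (3x3) and "t" (3): a world point X has camera coordinates R X + t. Camera axes: x right, y down, z forward; pixel columns grow to the right and rows downward; lengths in m; the calibration is good to about 2 mm. A picture is of the moment at which its call begins. There is no depth.
- ticket.job_done(): hands the job in; it is judged then, once.
Trained networks look in the newest picture that a camera, given by its name, has taken for a name from the list of things; names that differ only in an ending like _2 or _b are one class to them, and where a whole thing is asked for, a point or a joint stands for the part that bears it (a point fixed in the world has none). Each returns a list of dicts, best first, with "p" (0 to 1); they miss things now and then, are a little off and sometimes report something else, mostly with a low value. They report only what shows in the picture. A call takes as long as a camera call. They do not tell look-alikes from the thing itself.
- optics.boxes_of(query, camera): "centre" ([row, column] in pixels, amid what is visible of it).
- optics.outline_of(query, camera): "mask" (400x640 bool, what is visible of it) and "centre" ([row, column] in pixels, amid what is visible of it).
The state is a dict: "time": time; "joint_pos": joint angles; "qd": joint speeds; "joint_efforts": joint torques, N m; "position": TCP position; "orientation": TCP orientation; "contact_force": force on the tool from outside, world axes, zero at the start; "wrist_torque": the same for the moment, N m; "grip_width": finger opening in m; "gripper_force": force on a finger pad.
Only numpy, scipy, OpenCV 4.12 (cv2) and the standard library are available. Lean on these libraries where they do the work, as an engineer would, in place of code of your own. Each camera call takes 0.05 s, during which the arm holds its last target. There are 200 camera calls.

## Working session

There is one attempt and no reset: what is moved stays moved. The work goes in short steps, Python scripts to look and compute and a shell command to move; the robot and the scene stay as the last step left them, time stands still between calls to the robot, and variables do not carry over. Pictures are saved under pics/ and viewed, at most 10 in all, crops included, and the job is handed in when it is done.

```bash
mkdir -p pics; ls; cat > h.py <<'E'
import numpy as np, cv2
from bench import manip, optics, ticket
def cam(n):
    im=optics.get_image(n); f=200/np.tan(np.radians(im["vfov"])/2)
    K=np.array([[f,0,im["cx"]],[0,f,im["cy"]],[0,0,1.]])
    return im,K,np.array(im["dist"],float),np.array(im["R"]),np.array(im["t"])
def proj(c,X):
    _,K,d,R,t=c
    return cv2.projectPoints(np.array(X,float).reshape(-1,3),cv2.Rodrigues(R)[0],t,K,d)[0].reshape(-1,2)
def unproj(c,uv,z):
    _,K,d,R,t=c
    n=cv2.undistortPoints(np.array(uv,float).reshape(-1,1,2),K,d).reshape(-1,2)
    D=np.c_[n,np.ones(len(n))]@R; C=-R.T@t
    return C+D*((z-C[2])/D[:,2])[:,None]
def save(img,n): cv2.imwrite(n,cv2.cvtColor(img,cv2.COLOR_RGB2BGR))
E
python3 - <<'E'
from h import *
for n in("top","scene"):
    c=cam(n); save(c[0]["pixels"],f"pics/{n}0.png"); print(n,-c[3].T@c[4],c[3][2],c[1][0,0])
    for q in ["tray","tray_handle","mat","carton","divided_carton","box1","tape","glue","stapler","ruler","folder","card_stack"]:
        if n=="top": print(q,[(np.round(b["centre"]).astype(int).tolist(),round(b["p"],2)) for b in optics.boxes_of(q,n)[:6]])
print(manip.grip_point_offset, manip.observe())
E
```

```text
pics
top [ 0.4056299  -0.00243815  1.19783515] [ 0.11634392 -0.00794816 -0.99317718] 411.94457209170315
tray [([217, 327], 0.87), ([108, 282], 0.43)]
tray_handle [([214, 322], 0.69)]
mat [([184, 347], 0.95), ([235, 314], 0.48), ([202, 341], 0.32)]
carton [([203, 443], 0.83), ([234, 342], 0.29)]
divided_carton [([194, 190], 0.94)]
box1 [([275, 371], 0.9), ([234, 314], 0.88), ([203, 314], 0.74), ([233, 340], 0.68), ([216, 267], 0.56), ([202, 338], 0.47)]
tape [([106, 283], 0.82), ([118, 337], 0.48), ([216, 324], 0.37)]
glue [([112, 394], 0.77), ([202, 442], 0.37)]
stapler [([116, 337], 0.58), ([193, 190], 0.41)]
ruler [([290, 219], 0.57)]
folder [([298, 418], 0.63)]
card_stack [([119, 235], 0.78)]
scene [1.05068843 0.67032944 0.75357843] [-0.48383924 -0.62441666 -0.61319118] 443.6016432387432
0.0188 {'time': 0.7, 'joint_pos': array([ 1.04560156e+00,  1.30361947e-01,  1.48820810e+00, -2.16762063e-05,
        1.52299851e+00, -8.53932533e-02]), 'qd': array([ 0.00095682, -0.00045132,  0.00209476, -0.00055625, -0.00116825,
       -0.00012089]), 'joint_efforts': array([ 8.83894227e-04, -5.59599388e+01, -4.91942668e+01,  7.70020438e-02,
        2.27314106e-02,  1.01761673e-04]), 'position': array([0.25544158, 0.54291309, 0.21865351]), 'orientation': array([[-9.04836628e-01,  4.25758940e-01,  3.08136727e-05],
       [ 4.25758940e-01,  9.04836629e-01,  9.99109437e-06],
       [-2.36275420e-05,  2.21595048e-05, -9.99999999e-01]]), 'contact_force': array([-0.56169279, -0.25652778,  0.04274871]), 'wrist_torque': array([-0.00292042, -0.00550694, -0.02445658]), 'gripper_force': 0.0, 'grip_width': 0.09295611062035772}
```

View pics/top0.png

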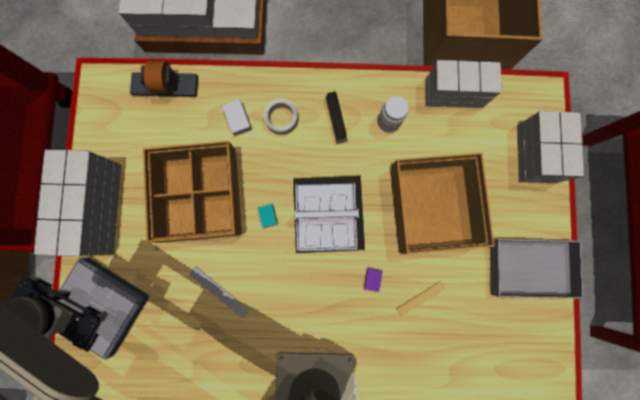

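View pics/scene0.png

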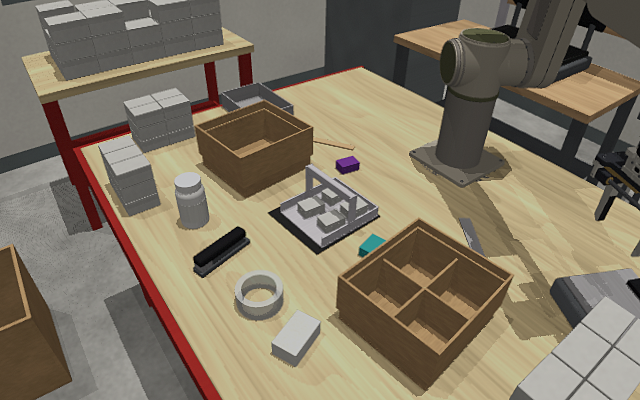

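```bash
python3 - <<'E'
from h import *
a=cv2.imread("pics/top0.png"); b=cv2.imread("pics/scene0.png")
A=cv2.resize(a[140:320,260:500],None,fx=3.3,fy=3.3,interpolation=cv2.INTER_CUBIC)[:, :800]
cv2.imwrite("pics/c1.png",A)
B=cv2.resize(b[90:260,180:400],None,fx=3.5,fy=3.5,interpolation=cv2.INTER_CUBIC)
cv2.imwrite("pics/c2.png",B)
E
```

```text
(no output)
```

View pics/c1.png

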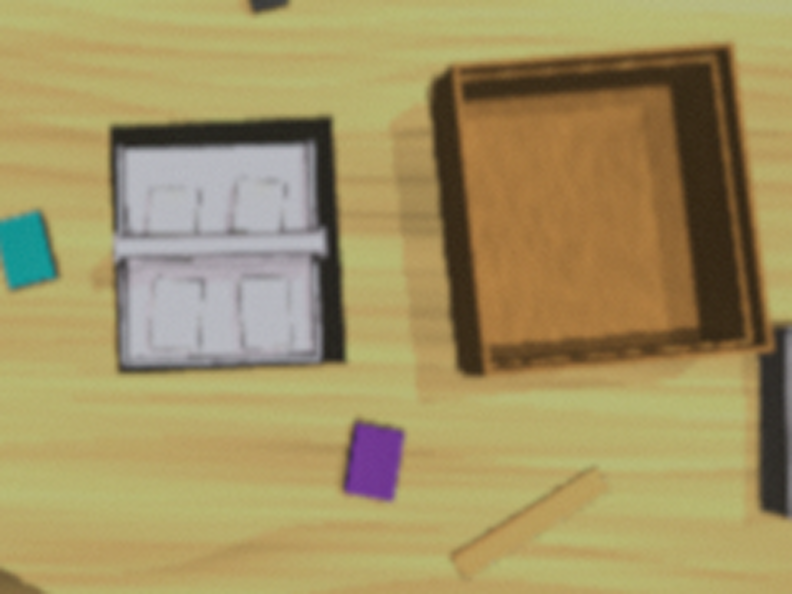

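View pics/c2.png

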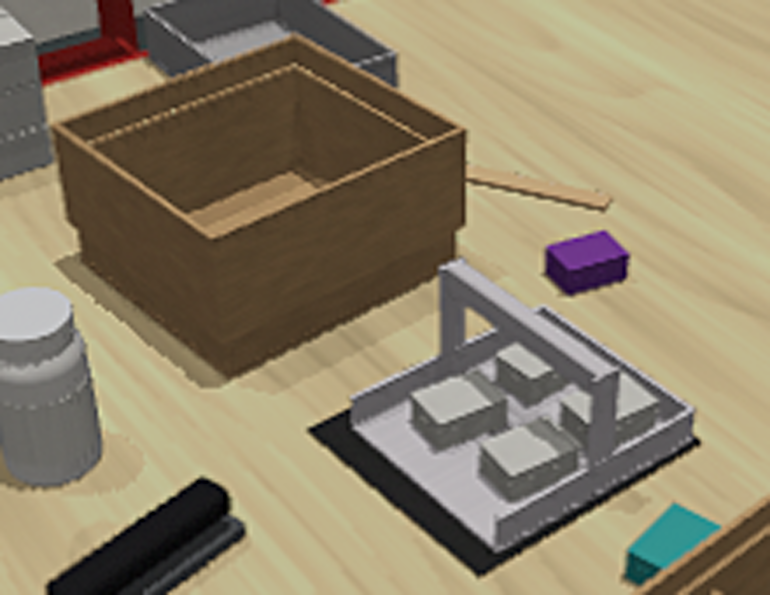

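```bash
cat > fit.py <<'E'
from h import *
from scipy.optimize import least_squares
T=cam("top"); S=cam("scene")
t=lambda *p: np.array(p)/3.3+[260,140]
s=lambda *p: np.array(p)/3.5+[180,90]
def pose(q,P): 
    c,n=np.cos(q[2]),np.sin(q[2]); P=np.array(P,float)
    return np.c_[q[0]+c*P[:,0]-n*P[:,1],q[1]+n*P[:,0]+c*P[:,1],q[3]+P[:,2]]
def fit(q0,obs,fz=None):
    def r(q):
        if fz is not None: q=np.r_[q,fz]
        return np.concatenate([(proj(c,pose(q,P))-uv).ravel() for c,P,uv in obs])
    o=least_squares(r,q0,loss="soft_l1"); return o.x,np.round(o.fun.reshape(-1,2),1).tolist()
R=[(.125,.115,0),(.125,-.115,0),(-.125,-.115,0),(-.125,.115,0)]
c=fit([.4,-.3,0,.125],[(T,R,t((452,68),(733,46),(772,348),(485,372))),(S,R,s((213,240),(54,128),(295,38),(466,130)))]); print("carton",c)
M=[(.11,.1,.003),(.11,-.1,.003),(-.11,-.1,.003),(-.11,.1,.003)]
m=fit([.4,0,0],[(T,M,t((110,128),(330,118),(346,360),(118,372)))],0); print("mat",m)
B=[(0,.085,.112),(0,-.085,.112)]
W=[(-.095,-.085,.032),(-.095,.085,.032),(.095,-.085,.032),(.095,.085,.032)]
k=fit([.4,0,0],[(T,B,t((114,245),(328,240))),(S,B,s((612,378),(455,265))),(S,W,s((545,310),(693,412),(352,402),(497,518)))],.003); print("tray",k)
import sys
o=manip.observe()
print("tool yaw of y axis",np.degrees(np.arctan2(o["orientation"][1,1],o["orientation"][0,1])))
E
python3 fit.py
```

```text
carton (array([ 0.52687937, -0.33169719,  0.11088238,  0.12709522]), [[0.1, -0.9], [-0.3, -1.0], [0.1, 1.0], [0.3, 1.6], [0.0, 0.7], [-0.6, -0.3], [0.2, -0.2], [0.2, 0.4]])
mat (array([ 0.49987774, -0.02752582,  0.07456913]), [[-0.7, -0.8], [0.5, -0.9], [0.2, 0.9], [-0.1, 0.7]])
tray (array([ 0.49317065, -0.01508444,  0.0473195 ]), [[-2.1, -0.8], [-2.5, -0.6], [-0.6, -1.7], [-0.6, -1.6], [0.3, -2.3], [1.3, -0.9], [-0.4, -2.3], [0.2, 0.5]])
tool yaw of y axis 64.80014819694622
```

```bash

python3 -m jog '[{"gripper":1,"xyz":[-0.75,-0.66,0],"roll":0},{"gripper":1,"xyz":[-0.75,-0.66,0],"roll":0},{"gripper":1,"xyz":[-0.75,-0.66,0],"roll":0},{"gripper":1,"xyz":[-0.75,-0.66,0],"roll":0},{"gripper":1,"xyz":[-0.75,-0.66,0],"roll":0},{"gripper":1,"xyz":[-0.75,-0.66,0],"roll":0},{"gripper":1,"xyz":[-0.75,-0.66,0],"roll":0},{"gripper":1,"xyz":[-0.75,-0.66,0],"roll":0},{"gripper":1,"xyz":[-0.75,-0.66,0],"roll":0},{"gripper":1,"xyz":[-0.75,-0.66,0],"roll":0}]'
python3 -m jog '[{"gripper":1,"xyz":[-0.75,-0.7,0],"roll":0},{"gripper":1,"xyz":[-0.75,-0.7,0],"roll":0},{"gripper":1,"xyz":[-0.75,-0.7,0],"roll":0},{"gripper":1,"xyz":[-0.75,-0.7,0],"roll":0},{"gripper":1,"xyz":[-0.75,-0.7,0],"roll":0},{"gripper":1,"xyz":[0,0,0],"roll":1},{"gripper":1,"xyz":[0,0,0],"roll":1},{"gripper":1,"xyz":[0,0,0],"roll":1},{"gripper":1,"xyz":[0,0,0],"roll":1},{"gripper":1,"xyz":[0,0,0],"roll":1}]'
python3 -m jog '[{"gripper":1,"xyz":[0,0,0],"roll":1},{"gripper":1,"xyz":[0,0,0],"roll":1},{"gripper":1,"xyz":[0,0,0],"roll":1},{"gripper":1,"xyz":[0,0,0],"roll":1},{"gripper":1,"xyz":[0,0,0],"roll":1},{"gripper":1,"xyz":[0,0,0],"roll":1},{"gripper":1,"xyz":[0,0,0],"roll":1},{"gripper":1,"xyz":[0,0,0],"roll":1},{"gripper":1,"xyz":[0,0,0],"roll":1},{"gripper":1,"xyz":[0,0,0],"roll":1}]'
```

```text
time: 1.63
position: [0.4149, 0.1745, 0.219]
orientation: [[-0.905, 0.426, 0.001], [0.426, 0.905, 0.0], [-0.001, 0.001, -1.0]]
contact_force: [1.8, 1.4, -1.2]
grip_width: 0.0931
gripper_force: 0.0
time: 2.47
position: [0.4906, -0.0145, 0.2187]
orientation: [[-0.702, 0.712, 0.0], [0.712, 0.702, 0.0], [-0.0, 0.0, -1.0]]
contact_force: [0.5, 0.1, -0.7]
grip_width: 0.0928
gripper_force: 0.0
time: 3.3
position: [0.4906, -0.0142, 0.2188]
orientation: [[-0.08, 0.997, 0.0], [0.997, 0.08, -0.0], [-0.0, 0.0, -1.0]]
contact_force: [-0.3, 0.5, -1.1]
grip_width: 0.0926
gripper_force: 0.0
```

```bash

python3 -m jog '[{"gripper":1,"xyz":[0,0.07,0.5],"roll":0.45},{"gripper":1,"xyz":[0,0,0.6],"roll":0},{"gripper":1,"xyz":[0,0,0.6],"roll":0},{"gripper":1,"xyz":[0,0,0.6],"roll":0},{"gripper":1,"xyz":[0,0,0.6],"roll":0},{"gripper":1,"xyz":[0,0,0.48],"roll":0},{"gripper":0.4,"xyz":[0,0,0],"roll":0},{"gripper":0.25,"xyz":[0,0,0],"roll":0},{"gripper":0.2,"xyz":[0,0,0],"roll":0},{"gripper":0,"xyz":[0,0,0],"roll":0}]' 50
python3 -m jog '[{"gripper":0,"xyz":[0,0,0],"roll":0},{"gripper":0,"xyz":[0,0,0],"roll":0},{"gripper":0,"xyz":[0,0,0],"roll":0},{"gripper":0,"xyz":[0,0,0],"roll":0},{"gripper":0,"xyz":[0,0,0],"roll":0},{"gripper":0,"xyz":[0,0,0],"roll":0},{"gripper":0,"xyz":[0,0,0],"roll":0},{"gripper":0,"xyz":[0,0,0],"roll":0},{"gripper":0,"xyz":[0,0,0],"roll":0},{"gripper":0,"xyz":[0,0,0],"roll":0}]' 50
python3 - <<'E'
from h import *
c=cam("scene"); save(cv2.resize(c[0]["pixels"][60:260,150:450],None,fx=2.6,fy=2.6),"pics/g1.png")
E
```

```text
time: 4.13
position: [0.4948, -0.0142, 0.0855]
orientation: [[-0.052, 0.999, 0.003], [0.999, 0.052, -0.0], [-0.001, 0.003, -1.0]]
contact_force: [0.8, -0.5, -1.0]
grip_width: 0.0709
gripper_force: 0.0
time: 4.97
position: [0.4932, -0.014, 0.0833]
orientation: [[-0.052, 0.999, -0.0], [0.999, 0.052, -0.0], [0.0, -0.0, -1.0]]
contact_force: [-1.4, -0.0, 0.3]
grip_width: 0.0155
gripper_force: 50.0
```

View pics/g1.png

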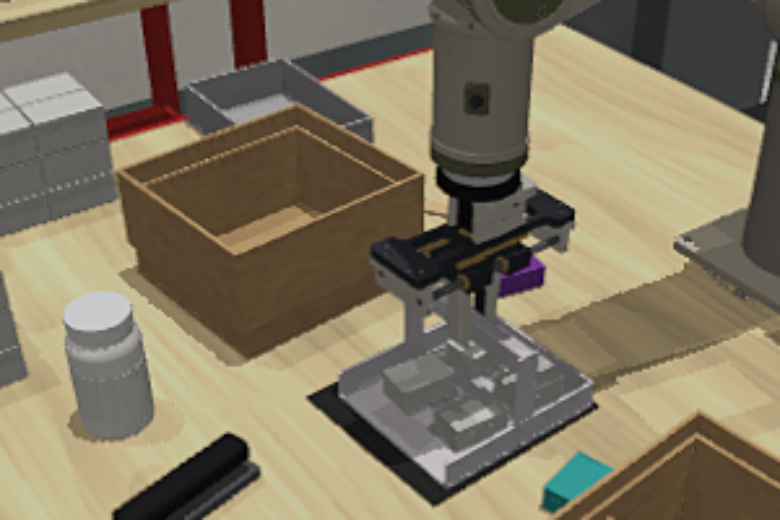

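```bash

python3 -m jog '[{"gripper":0,"xyz":[0,0,-0.1],"roll":0},{"gripper":0,"xyz":[0,0,-0.2],"roll":0},{"gripper":0,"xyz":[0,0,-0.3],"roll":0},{"gripper":0,"xyz":[0,0,-0.4],"roll":0},{"gripper":0,"xyz":[0,0,-0.5],"roll":0},{"gripper":0,"xyz":[0,0,-0.5],"roll":0},{"gripper":0,"xyz":[0,0,-0.5],"roll":0},{"gripper":0,"xyz":[0,0,-0.5],"roll":0},{"gripper":0,"xyz":[0,0,-0.5],"roll":0},{"gripper":0,"xyz":[0,0,-0.3],"roll":0}]'
python3 -m jog '[{"gripper":0,"xyz":[0,0,-0.2],"roll":0.1},{"gripper":0,"xyz":[0,0,0],"roll":0.3},{"gripper":0,"xyz":[0,0,0],"roll":0.5},{"gripper":0,"xyz":[0,0,0],"roll":0.7},{"gripper":0,"xyz":[0,0,0],"roll":0.8},{"gripper":0,"xyz":[0,0,0],"roll":0.8},{"gripper":0,"xyz":[0,0,0],"roll":0.8},{"gripper":0,"xyz":[0,0,0],"roll":0.8},{"gripper":0,"xyz":[0,0,0],"roll":0.8},{"gripper":0,"xyz":[0,0,0],"roll":0.8}]'
python3 -m jog '[{"gripper":0,"xyz":[0,0,0],"roll":0.8},{"gripper":0,"xyz":[0,0,0],"roll":0.8},{"gripper":0,"xyz":[0,0,0],"roll":0.8},{"gripper":0,"xyz":[0,0,0],"roll":0.8},{"gripper":0,"xyz":[0,0,0],"roll":0.8},{"gripper":0,"xyz":[0,0,0],"roll":0.8},{"gripper":0,"xyz":[0,0,0],"roll":0.8},{"gripper":0,"xyz":[0,0,0],"roll":0.8},{"gripper":0,"xyz":[0,0,0],"roll":0.8},{"gripper":0,"xyz":[0,0,0],"roll":0.8}]'
python3 -m jog '[{"gripper":0,"xyz":[0,0,0],"roll":0.8},{"gripper":0,"xyz":[0,0,0],"roll":0.8},{"gripper":0,"xyz":[0,0,0],"roll":0.8},{"gripper":0,"xyz":[0,0,0],"roll":0.8},{"gripper":0,"xyz":[0,0,0],"roll":0.7},{"gripper":0,"xyz":[0,0,0],"roll":0.5},{"gripper":0,"xyz":[0,0,0],"roll":0.3},{"gripper":0,"xyz":[0,0,0],"roll":0.2},{"gripper":0,"xyz":[0,0,0],"roll":0},{"gripper":0,"xyz":[0,0,0],"roll":0}]'
python3 - <<'E'
from h import *
c=cam("scene"); save(cv2.resize(c[0]["pixels"][0:260,150:450],None,fx=2.3,fy=2.3),"pics/g2.png")
c=cam("top"); save(c[0]["pixels"],"pics/top2.png")
E
```

```text
time: 5.85
position: [0.4943, -0.0141, 0.239]
orientation: [[-0.052, 0.999, 0.004], [0.999, 0.052, -0.0], [-0.001, 0.004, -1.0]]
contact_force: [0.3, 0.4, -5.0]
grip_width: 0.0156
gripper_force: 50.0
time: 6.68
position: [0.4926, -0.0139, 0.2417]
orientation: [[0.388, 0.922, -0.003], [0.922, -0.388, 0.0], [-0.001, -0.003, -1.0]]
contact_force: [-0.6, 0.3, -5.0]
grip_width: 0.0155
gripper_force: 50.0
time: 7.52
position: [0.4926, -0.0139, 0.2417]
orientation: [[0.817, 0.576, -0.003], [0.576, -0.817, 0.0], [-0.002, -0.002, -1.0]]
contact_force: [-0.0, 0.5, -4.8]
grip_width: 0.0155
gripper_force: 50.0
time: 8.35
position: [0.4932, -0.014, 0.243]
orientation: [[0.962, 0.273, -0.001], [0.273, -0.962, 0.0], [-0.001, -0.0, -1.0]]
contact_force: [-0.7, 0.7, -5.0]
grip_width: 0.0156
gripper_force: 50.0
```

View pics/g2.png

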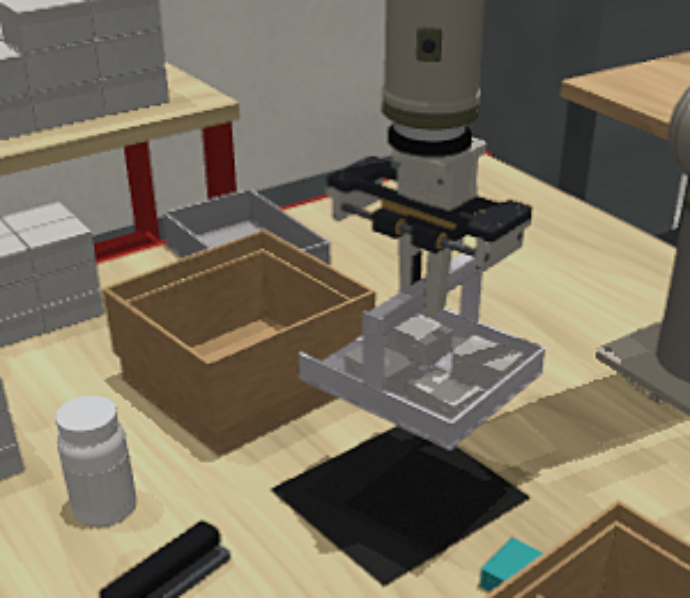

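```bash

python3 -m jog '[{"gripper":0,"xyz":[0,0,0],"roll":0.5},{"gripper":0,"xyz":[0,0,0],"roll":0.8},{"gripper":0,"xyz":[0,0.2,0],"roll":0.7},{"gripper":0,"xyz":[0,0.4,0],"roll":0.36},{"gripper":0,"xyz":[-0.02,0.5,0],"roll":0},{"gripper":0,"xyz":[-0.02,0.5,0],"roll":0},{"gripper":0,"xyz":[0,0.5,0],"roll":0},{"gripper":0,"xyz":[0,0.5,0],"roll":0},{"gripper":0,"xyz":[0,0.32,0],"roll":0},{"gripper":0,"xyz":[0,0.2,0],"roll":0}]'
python3 -m jog '[{"gripper":0,"xyz":[0,0,0.1],"roll":0},{"gripper":0,"xyz":[0,0,0.15],"roll":0},{"gripper":0,"xyz":[0,0,0.15],"roll":0},{"gripper":0,"xyz":[0,0,0.1],"roll":0},{"gripper":0,"xyz":[0,0,0.05],"roll":0},{"gripper":0,"xyz":[0,0,0.05],"roll":0},{"gripper":0,"xyz":[0,0,0],"roll":0},{"gripper":0,"xyz":[0,0,0],"roll":0},{"gripper":0,"xyz":[0,0,0],"roll":0},{"gripper":0,"xyz":[0,0,0],"roll":0}]'
python3 - <<'E'
from h import *
c=cam("scene"); save(cv2.resize(c[0]["pixels"][60:240,150:400],None,fx=3,fy=3),"pics/g3.png")
E
```

```text
time: 9.28
position: [0.5066, -0.1395, 0.2434]
orientation: [[0.994, 0.11, -0.0], [0.11, -0.994, -0.0], [-0.0, 0.0, -1.0]]
contact_force: [0.2, 0.1, -6.3]
grip_width: 0.016
gripper_force: 50.0
time: 10.12
position: [0.5068, -0.1381, 0.2198]
orientation: [[0.994, 0.111, 0.001], [0.111, -0.994, -0.0], [0.001, 0.0, -1.0]]
contact_force: [0.2, -0.8, -4.6]
grip_width: 0.0154
gripper_force: 50.0
```

View pics/g3.png

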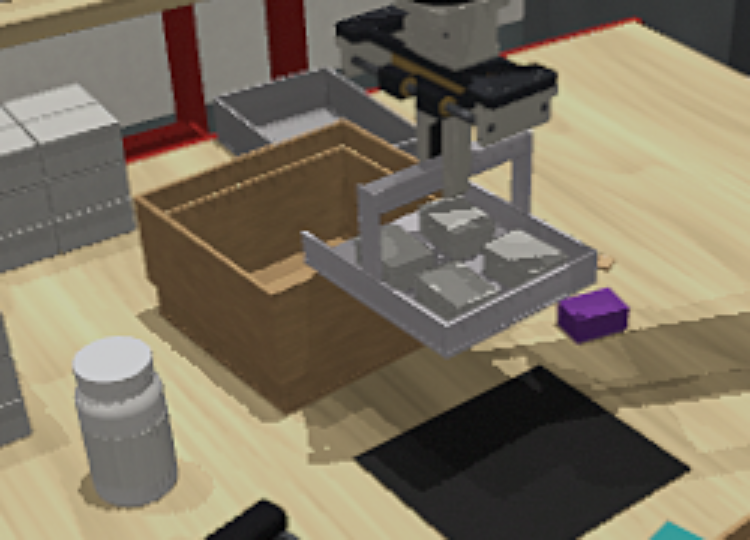

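```bash

python3 -m jog '[{"gripper":0,"xyz":[0,0,0.03],"roll":0},{"gripper":0,"xyz":[0,0,0.03],"roll":0},{"gripper":0,"xyz":[0,0,0.03],"roll":0},{"gripper":0,"xyz":[0,0,0.03],"roll":0},{"gripper":0,"xyz":[0,0,0.03],"roll":0},{"gripper":0,"xyz":[0,0,0.03],"roll":0},{"gripper":0,"xyz":[0,0,0.03],"roll":0},{"gripper":0,"xyz":[0,0,0.02],"roll":0},{"gripper":0,"xyz":[0,0,0],"roll":0},{"gripper":0,"xyz":[0,0,0],"roll":0}]' 30; python3 -c "
from h import *
print(manip.observe()['wrist_torque'])"
```

```text
time: 11.0
position: [0.5077, -0.1367, 0.2139]
orientation: [[0.994, 0.112, 0.004], [0.112, -0.994, 0.001], [0.004, -0.001, -1.0]]
contact_force: [-7.6, 11.7, 16.5]
grip_width: 0.0158
gripper_force: 30.0
[ 1.26713330e+00  1.33582941e+00 -1.16573780e-03]
```

```bash

python3 -m jog '[{"gripper":0,"xyz":[0,0,-0.05],"roll":0},{"gripper":0,"xyz":[0,0,-0.03],"roll":0},{"gripper":0,"xyz":[0,0,0],"roll":0},{"gripper":0,"xyz":[0,0,0],"roll":0},{"gripper":0,"xyz":[0,0,0],"roll":0},{"gripper":0,"xyz":[0,0,0],"roll":0},{"gripper":0,"xyz":[0,0,0],"roll":0},{"gripper":0,"xyz":[0,0,0],"roll":0},{"gripper":0,"xyz":[0,0,0],"roll":0},{"gripper":0,"xyz":[0,0,0],"roll":0}]' 30; python3 - <<'E'
from h import *
print(manip.observe()['wrist_torque'])
c=cam("scene"); save(cv2.resize(c[0]["pixels"][60:240,150:400],None,fx=3,fy=3),"pics/g4.png")
E
```

```text
time: 11.83
position: [0.5074, -0.1376, 0.2145]
orientation: [[0.994, 0.111, 0.002], [0.111, -0.994, 0.0], [0.002, -0.0, -1.0]]
contact_force: [-0.8, 5.2, 5.3]
grip_width: 0.0161
gripper_force: 30.0
[0.67738045 0.1577464  0.01455351]
```

View pics/g4.png

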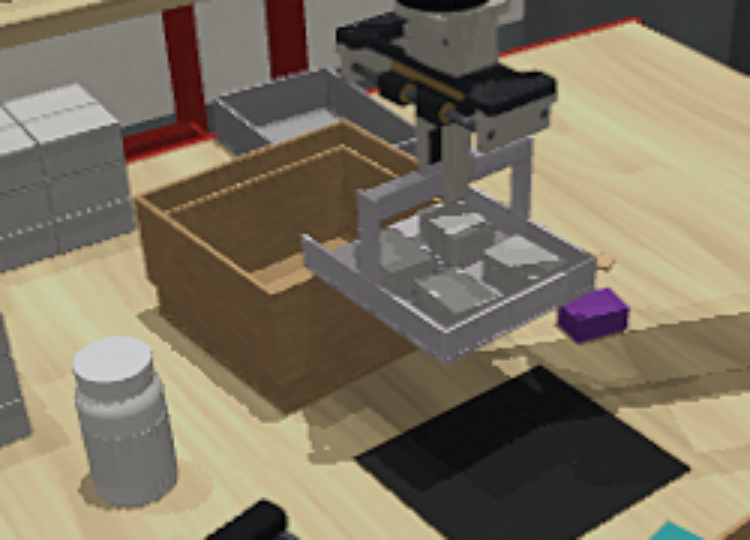

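```bash

python3 -m jog '[{"gripper":0,"xyz":[0,0,-0.1],"roll":0},{"gripper":0,"xyz":[0,0,-0.15],"roll":0},{"gripper":0,"xyz":[0,0.1,0],"roll":0},{"gripper":0,"xyz":[0,0.3,0],"roll":0},{"gripper":0,"xyz":[0,0.5,0],"roll":0},{"gripper":0,"xyz":[0,0.5,0],"roll":0},{"gripper":0,"xyz":[0,0.5,0],"roll":0},{"gripper":0,"xyz":[0,0.4,0],"roll":0},{"gripper":0,"xyz":[0,0.2,0],"roll":0},{"gripper":0,"xyz":[0,0.1,0],"roll":0}]' 30
python3 -m jog '[{"gripper":0,"xyz":[0,0.02,0.1],"roll":0},{"gripper":0,"xyz":[0,0,0.03],"roll":0},{"gripper":0,"xyz":[0,0,0],"roll":0},{"gripper":0,"xyz":[0,0,0],"roll":0},{"gripper":0,"xyz":[0,0,0],"roll":0},{"gripper":0,"xyz":[0,0,0],"roll":0},{"gripper":0,"xyz":[0,0,0],"roll":0},{"gripper":0,"xyz":[0,0,0],"roll":0},{"gripper":0,"xyz":[0,0,0],"roll":0},{"gripper":0,"xyz":[0,0,0],"roll":0}]' 30
```

```text
time: 12.72
position: [0.5178, -0.2431, 0.2228]
orientation: [[0.994, 0.109, -0.001], [0.109, -0.994, 0.0], [-0.001, -0.0, -1.0]]
contact_force: [-0.2, 0.3, -4.9]
grip_width: 0.016
gripper_force: 30.0
time: 13.55
position: [0.5182, -0.2422, 0.2183]
orientation: [[0.994, 0.111, 0.0], [0.111, -0.994, -0.0], [0.0, 0.0, -1.0]]
contact_force: [0.8, 0.7, -6.0]
grip_width: 0.016
gripper_force: 30.0
```

```bash

python3 -m jog '[{"gripper":0,"xyz":[0,0,0.02],"roll":0},{"gripper":0,"xyz":[0,0,0],"roll":0},{"gripper":0,"xyz":[0,0,0.02],"roll":0},{"gripper":0,"xyz":[0,0,0],"roll":0},{"gripper":0,"xyz":[0,0,0.02],"roll":0},{"gripper":0,"xyz":[0,0,0],"roll":0},{"gripper":0,"xyz":[0,0,0],"roll":0},{"gripper":0,"xyz":[0,0,0],"roll":0},{"gripper":0,"xyz":[0,0,0],"roll":0},{"gripper":0,"xyz":[0,0,0],"roll":0}]' 30
```

```text
time: 14.38
position: [0.5183, -0.2423, 0.2159]
orientation: [[0.994, 0.111, 0.0], [0.111, -0.994, -0.0], [0.0, 0.0, -1.0]]
contact_force: [-0.8, 0.5, -4.1]
grip_width: 0.0158
gripper_force: 30.0
```

```bash

python3 -m jog '[{"gripper":0,"xyz":[0,0,0.02],"roll":0},{"gripper":0,"xyz":[0,0,0],"roll":0},{"gripper":0.19,"xyz":[0,0,0],"roll":0},{"gripper":0.19,"xyz":[0,0.05,0.01],"roll":0},{"gripper":0.2,"xyz":[0,0.1,0.02],"roll":0},{"gripper":0.205,"xyz":[0,0.1,0.04],"roll":0},{"gripper":0.21,"xyz":[0,0.1,0.04],"roll":0},{"gripper":0.21,"xyz":[0,0,0],"roll":0},{"gripper":0.21,"xyz":[0,0,0],"roll":0},{"gripper":0.21,"xyz":[0,0,0],"roll":0}]' 30
python3 - <<'E'
from h import *
print(manip.observe()['wrist_torque'])
c=cam("scene"); save(cv2.resize(c[0]["pixels"][60:240,150:400],None,fx=3,fy=3),"pics/g5.png")
E
```

```text
time: 15.22
position: [0.5198, -0.2563, 0.2107]
orientation: [[0.994, 0.111, 0.0], [0.111, -0.994, -0.0], [0.0, 0.0, -1.0]]
contact_force: [0.3, -1.4, 0.8]
grip_width: 0.0196
gripper_force: 0.6
[-0.23746203  0.06872331 -0.02137037]
```

View pics/g5.png

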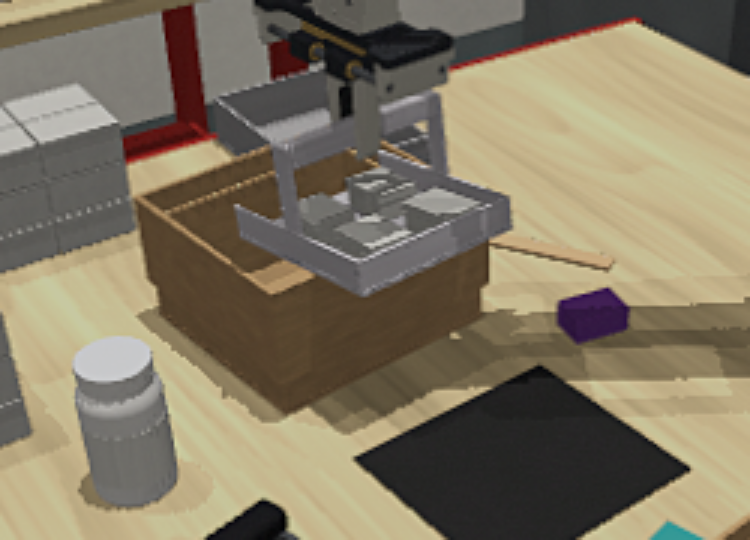

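```bash

python3 -m jog '[{"gripper":0.215,"xyz":[0,0.05,0.02],"roll":0},{"gripper":0.22,"xyz":[0,0.08,0.04],"roll":0},{"gripper":0.23,"xyz":[0,0.1,0.05],"roll":0},{"gripper":0.24,"xyz":[0,0.1,0.06],"roll":0},{"gripper":0.25,"xyz":[0,0.1,0.06],"roll":0},{"gripper":0.255,"xyz":[0,0.1,0.07],"roll":0},{"gripper":0.26,"xyz":[0,0.1,0.08],"roll":0},{"gripper":0.265,"xyz":[0,0,0],"roll":0},{"gripper":0.265,"xyz":[0,0,0],"roll":0},{"gripper":0.265,"xyz":[0,0,0],"roll":0}]' 30
python3 - <<'E'
from h import *
print(manip.observe()['wrist_torque'])
c=cam("scene"); save(cv2.resize(c[0]["pixels"][60:240,150:400],None,fx=3,fy=3),"pics/g6.png")
E
```

```text
time: 16.1
position: [0.5225, -0.2811, 0.1954]
orientation: [[0.994, 0.111, -0.0], [0.111, -0.994, 0.0], [-0.0, -0.0, -1.0]]
contact_force: [-0.0, -1.0, -0.3]
grip_width: 0.0244
gripper_force: 0.4
[-0.10262228  0.14056721  0.06318157]
```

View pics/g6.png

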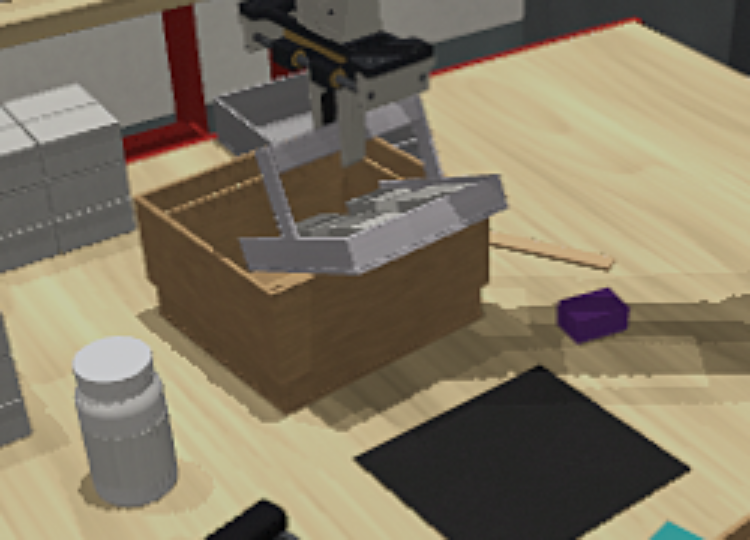

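I have used my ten views, and from here I rely on forces and on the detectors. The last picture shows the tray tipped about 0.4 rad on the rim with the boxes still on it, around (370,220) in the crop.

```bash
cat > st.py <<'E'
from h import *
o=manip.observe(); print(o["time"],o["position"].round(4),o["contact_force"].round(1),o["grip_width"].round(4))
for n in ("top","scene"):
    c=cam(n)
    for q in ("box1","carton","tray"):
        for b in optics.outline_of(q,n)[:8]:
            u=np.array(b["centre"])[::-1]; m=b["mask"]
            if b["p"]<.25: continue
            col=c[0]["pixels"][m].mean(0).astype(int)
            print(n,q,u.astype(int),"p%.2f"%b["p"],m.sum(),col, unproj(c,[u],.03)[0,:2].round(3))
E
python3 -m jog '[{"gripper":0.27,"xyz":[0,0.05,0.04],"roll":0},{"gripper":0.275,"xyz":[0,0.06,0.06],"roll":0},{"gripper":0.28,"xyz":[0,0.06,0.06],"roll":0},{"gripper":0.285,"xyz":[0,0.06,0.06],"roll":0},{"gripper":0.29,"xyz":[0,0.06,0.07],"roll":0},{"gripper":0.29,"xyz":[0,0,0],"roll":0},{"gripper":0.29,"xyz":[0,0,0],"roll":0},{"gripper":0.29,"xyz":[0,0,0],"roll":0},{"gripper":0.29,"xyz":[0,0,0],"roll":0},{"gripper":0.29,"xyz":[0,0,0],"roll":0}]' 30
python3 st.py
```

```text
time: 16.98
position: [0.5239, -0.2926, 0.1839]
orientation: [[0.994, 0.111, -0.0], [0.111, -0.994, -0.0], [-0.0, 0.0, -1.0]]
contact_force: [0.2, -1.4, -1.3]
grip_width: 0.0271
gripper_force: 0.6Traceback (most recent call last):
  File "st.py", line 2, in <module>
    o=manip.observe(); print(o["time"],o["position"].round(4),o["contact_force"].round(1),o["grip_width"].round(4))
                                                                                          ^^^^^^^^^^^^^^^^^^^^^
AttributeError: 'float' object has no attribute 'round'
```

```bash
sed -i 's/,o\["grip_width"\].round(4)/,round(o["grip_width"],4)/' st.py; python3 st.py
```

```text
16.9833 [ 0.5239 -0.2926  0.1839] [ 0.2 -1.4 -1.3] 0.0271
top box1 [371 279] p0.81 300 [55 31 67] [ 0.316 -0.152]
top box1 [427 197] p0.63 19 [81 79 74] [ 0.553 -0.31 ]
top box1 [409 223] p0.60 338 [132 129 125] [ 0.477 -0.259]
top box1 [264 214] p0.54 323 [ 40 166 159] [0.49  0.155]
top box1 [404 193] p0.49 268 [120 117 113] [ 0.561 -0.243]
top carton [458 219] p0.86 2719 [116  86  49] [ 0.491 -0.398]
top tray [397 206] p0.79 1907 [117 110 112] [ 0.525 -0.222]
scene box1 [344 163] p0.80 325 [55 28 69] [ 0.338 -0.145]
scene box1 [370 242] p0.69 313 [ 52 137 133] [0.497 0.146]
scene carton [253 153] p0.95 6314 [88 70 48] [ 0.529 -0.345]
scene carton [321 213] p0.31 4209 [38 37 36] [ 0.528 -0.004]
scene tray [271 134] p0.59 1688 [117 114 116] [ 0.424 -0.409]
scene tray [260 302] p0.38 1745 [144 142 132] [0.795 0.148]
```

```bash

python3 -m jog '[{"gripper":0.295,"xyz":[0,0.06,0.07],"roll":0},{"gripper":0.3,"xyz":[0,0.06,0.08],"roll":0},{"gripper":0.3,"xyz":[0,0.06,0.08],"roll":0},{"gripper":0.305,"xyz":[0,0.06,0.08],"roll":0},{"gripper":0.305,"xyz":[0,0.06,0.08],"roll":0},{"gripper":0.305,"xyz":[0,0,0],"roll":0},{"gripper":0.305,"xyz":[0,0,0],"roll":0},{"gripper":0.305,"xyz":[0,0,0],"roll":0},{"gripper":0.305,"xyz":[0,0,0],"roll":0},{"gripper":0.305,"xyz":[0,0,0],"roll":0}]' 30
python3 st.py
```

```text
time: 18.22
position: [0.5251, -0.3045, 0.1683]
orientation: [[0.994, 0.111, -0.0], [0.111, -0.994, 0.0], [-0.0, -0.0, -1.0]]
contact_force: [-0.3, -0.3, -1.1]
grip_width: 0.0287
gripper_force: 0.5
18.2167 [ 0.5251 -0.3045  0.1683] [-0.3 -0.3 -1.1] 0.0287
top box1 [372 276] p0.90 316 [60 33 72] [ 0.325 -0.153]
top box1 [461 223] p0.54 276 [187 183 175] [ 0.48  -0.408]
top box1 [266 218] p0.54 318 [ 38 164 158] [0.48  0.147]
top box1 [430 181] p0.42 46 [105 102  98] [ 0.599 -0.32 ]
top carton [456 227] p0.87 2355 [107  79  46] [ 0.467 -0.393]
top carton [402 201] p0.41 2424 [119 113 116] [ 0.539 -0.237]
top tray [402 201] p0.90 2365 [120 114 117] [ 0.539 -0.239]
scene box1 [345 165] p0.88 308 [54 26 70] [ 0.342 -0.138]
scene box1 [368 244] p0.84 318 [ 54 137 133] [0.505 0.148]
scene box1 [238 145] p0.56 55 [138 137 133] [ 0.545 -0.41 ]
scene carton [253 153] p0.64 6019 [86 68 46] [ 0.527 -0.347]
scene tray [270 127] p0.57 1856 [119 115 117] [ 0.403 -0.451]
scene tray [249 153] p0.29 6376 [89 71 49] [ 0.537 -0.352]
```

```bash

python3 -m jog '[{"gripper":0.305,"xyz":[0,0,0],"roll":0},{"gripper":0.305,"xyz":[0,0,0],"roll":0},{"gripper":0.305,"xyz":[0,0,0],"roll":0},{"gripper":0.305,"xyz":[0,0,0],"roll":0},{"gripper":0.305,"xyz":[0,0,0],"roll":0},{"gripper":0.305,"xyz":[0,0,0],"roll":0},{"gripper":0.305,"xyz":[0,0,0],"roll":0},{"gripper":0.305,"xyz":[0,0,0],"roll":0},{"gripper":0.305,"xyz":[0,0,0],"roll":0},{"gripper":0.305,"xyz":[0,0,0],"roll":0}]' 30
cat > mp.py <<'E'
from h import *
import sys
n,r0,r1,c0,c1,s=sys.argv[1],*map(int,sys.argv[2:7])
c=cam(n); p=cv2.GaussianBlur(c[0]["pixels"],(3,3),0).astype(int)
for r in range(r0,r1,s):
    print(r,"".join("." if p[r,k,0]-p[r,k,2]>22 else "%x"%min(15,p[r,k].mean()//16) for k in range(c0,c1,s//2 or 1)))
E
python3 mp.py top 150 252 380 496 2; python3 mp.py scene 90 190 190 330 3
```

```text
time: 19.45
position: [0.5252, -0.3046, 0.1682]
orientation: [[0.994, 0.111, 0.0], [0.111, -0.994, 0.0], [0.0, -0.0, -1.0]]
contact_force: [-0.2, -0.5, -1.0]
grip_width: 0.0283
gripper_force: 0.5Traceback (most recent call last):
  File "mp.py", line 6, in <module>
    print(r,"".join("." if p[r,k,0]-p[r,k,2]>22 else "%x"%min(15,p[r,k].mean()//16) for k in range(c0,c1,s//2 or 1)))
            ~~~~~~~^^^^^^^^^^^^^^^^^^^^^^^^^^^^^^^^^^^^^^^^^^^^^^^^^^^^^^^^^^^^^^^^^^^^^^^^^^^^^^^^^^^^^^^^^^^^^^^^^
  File "mp.py", line 6, in <genexpr>
    print(r,"".join("." if p[r,k,0]-p[r,k,2]>22 else "%x"%min(15,p[r,k].mean()//16) for k in range(c0,c1,s//2 or 1)))
                                                     ~~~~^~~~~~~~~~~~~~~~~~~~~~~~~~
TypeError: %x format: an integer is required, not numpy.float64
Traceback (most recent call last):
  File "mp.py", line 6, in <module>
    print(r,"".join("." if p[r,k,0]-p[r,k,2]>22 else "%x"%min(15,p[r,k].mean()//16) for k in range(c0,c1,s//2 or 1)))
            ~~~~~~~^^^^^^^^^^^^^^^^^^^^^^^^^^^^^^^^^^^^^^^^^^^^^^^^^^^^^^^^^^^^^^^^^^^^^^^^^^^^^^^^^^^^^^^^^^^^^^^^^
  File "mp.py", line 6, in <genexpr>
    print(r,"".join("." if p[r,k,0]-p[r,k,2]>22 else "%x"%min(15,p[r,k].mean()//16) for k in range(c0,c1,s//2 or 1)))
                                                     ~~~~^~~~~~~~~~~~~~~~~~~~~~~~~~
TypeError: %x format: an integer is required, not numpy.float64
```

```bash
sed -i 's/min(15,p\[r,k\].mean()\/\/16)/int(min(15,p[r,k].mean()\/\/16))/' mp.py
python3 mp.py top 150 252 380 496 2; python3 mp.py scene 90 190 190 330 3
```

```text
150 ..............................................................................................22222234..............
152 .............................................................................................2222234................
154 ...........................................................................................222222345................
156 .........................................................................................22222234555................
158 ........................................................................................22222234555.................
160 ......................................................................................222222344445..................
162 ....................................................................................222222334.44....................
164 ..................................................................................2222222344444.....................
166 ..................................................................................222223333334......................
168 .......
[... 9296 characters left out ...]
........................................................................................................................
180 ccccccccca8.................................................................................................................................
183 ccccccb8766.............................................................................................................................4221
186 a987666665689......................................................................................................................321111222
189 66666666789a98...............................................................................................................321112222222222
```

```bash
python3 - <<'E'
from h import *
th=.78; u=np.array([.1107,-.994,0]); e=np.array([.994,.1107,0]) # u fwd, e = -? tray y = z x u
ty=np.cross([0,0,1],u); bar=np.array([.525,-.3046,.187])
ex=u*np.cos(th)-np.array([0,0,np.sin(th)]); ez=u*np.sin(th)+np.array([0,0,np.cos(th)])
O=bar-.1*ez
print("lip",O+.095*ex)
for n in("scene","top"):
    c=cam(n);p=cv2.GaussianBlur(c[0]["pixels"],(3,3),0)
    for y in(-.075,-.05,-.025,0,.025,.05,.075):
        X=[O+x*ex+y*ty+.004*ez for x in np.arange(-.09,.1,.018)]
        print(n,y,[f"{int(a)},{int(b)}:{p[int(b),int(a)].tolist()}" for a,b in proj(c,X)])
E
```

```text
lip [ 0.52469102 -0.30182559  0.0490971 ]
scene -0.075 ['310,121:[107, 105, 107]', '307,124:[92, 90, 92]', '304,126:[82, 80, 82]', '300,128:[88, 86, 88]', '298,131:[75, 71, 68]', '295,133:[80, 69, 59]', '292,135:[84, 67, 49]', '289,137:[84, 66, 45]', '286,139:[84, 65, 43]', '284,141:[82, 65, 44]', '281,143:[79, 62, 42]']
scene -0.05 ['303,124:[107, 105, 106]', '300,127:[127, 123, 126]', '297,129:[95, 93, 94]', '294,131:[77, 75, 77]', '291,134:[75, 70, 68]', '288,136:[79, 69, 59]', '285,138:[83, 66, 48]', '282,140:[85, 66, 45]', '280,142:[82, 65, 43]', '277,144:[82, 65, 44]', '275,146:[83, 65, 44]']
scene -0.025 ['296,127:[155, 150, 153]', '292,130:[149, 145, 147]', '289,132:[118, 115, 117]', '287,134:[78, 76, 78]', '284,137:[76, 71, 68]', '281,139:[81, 70, 60]', '278,141:[83, 67, 49]', '275,143:[80, 63, 42]', '273,145:[82, 64, 42]', '270,147:[82, 64, 43]', '268,149:[82, 65, 44]']
scene 0 ['288,130:[161, 157, 160]', '285,133:[154, 151, 153]', '282,135:[113, 110, 112]', '279,137:[93, 90, 92]', '276,140:[75, 72, 73]', '274,142:[78, 68, 58]', '271,144:[80, 65, 48]', '268,146:[81, 64, 43]
[... 2261 characters left out ...]
1,196:[99, 95, 98]', '415,196:[40, 39, 38]', '418,196:[35, 34, 31]', '422,196:[31, 29, 27]', '425,197:[33, 31, 28]']
top 0.05 ['387,185:[153, 147, 153]', '391,185:[157, 150, 157]', '395,186:[157, 153, 159]', '399,186:[165, 158, 166]', '403,186:[149, 142, 149]', '407,187:[112, 106, 111]', '410,187:[111, 106, 110]', '414,187:[48, 48, 46]', '417,187:[51, 50, 49]', '421,188:[41, 41, 40]', '424,188:[35, 34, 31]']
top 0.075 ['386,175:[170, 158, 150]', '390,176:[159, 153, 160]', '394,176:[148, 143, 149]', '398,176:[93, 88, 90]', '402,177:[103, 99, 101]', '406,177:[96, 91, 94]', '409,178:[106, 101, 104]', '413,178:[98, 93, 96]', '416,178:[75, 72, 72]', '420,179:[72, 69, 68]', '423,179:[73, 69, 70]']
```

```bash

python3 -m jog '[{"gripper":0,"xyz":[0,0,0],"roll":0},{"gripper":0,"xyz":[0,0,0],"roll":0},{"gripper":0,"xyz":[0,0,0],"roll":0},{"gripper":0,"xyz":[0,0,0],"roll":0},{"gripper":0,"xyz":[0,0,0],"roll":0},{"gripper":0,"xyz":[0,0,0],"roll":0},{"gripper":0,"xyz":[0,0,0],"roll":0},{"gripper":0,"xyz":[0,0,-0.05],"roll":0},{"gripper":0,"xyz":[0,0,-0.1],"roll":0},{"gripper":0,"xyz":[0,0,-0.1],"roll":0}]' 12
python3 st.py
```

```text
time: 20.58
position: [0.5248, -0.304, 0.1777]
orientation: [[0.994, 0.111, -0.001], [0.111, -0.994, 0.001], [-0.001, -0.001, -1.0]]
contact_force: [-0.3, -0.2, -2.6]
grip_width: 0.0259
gripper_force: 12.0
20.5833 [ 0.5248 -0.304   0.1777] [-0.3 -0.2 -2.6] 0.0259
top box1 [370 276] p0.70 341 [60 34 70] [ 0.325 -0.15 ]
top box1 [264 217] p0.64 340 [ 44 164 157] [0.482 0.154]
top box1 [462 220] p0.52 235 [188 185 178] [ 0.487 -0.412]
top carton [454 230] p0.56 2472 [108  81  47] [ 0.46  -0.387]
top tray [405 202] p0.92 2440 [121 115 119] [ 0.534 -0.247]
scene box1 [347 167] p0.81 320 [55 27 71] [ 0.343 -0.125]
scene box1 [372 241] p0.67 330 [ 56 138 133] [0.491 0.148]
scene carton [253 156] p0.71 5957 [86 68 46] [ 0.536 -0.332]
scene tray [276 132] p0.67 1761 [116 113 115] [ 0.407 -0.412]
```

```bash

python3 -m jog '[{"gripper":0,"xyz":[0,0,-0.15],"roll":0},{"gripper":0,"xyz":[0,0,-0.25],"roll":0},{"gripper":0,"xyz":[0,0,-0.3],"roll":0},{"gripper":0,"xyz":[0,0,-0.3],"roll":0},{"gripper":0,"xyz":[0,0,-0.3],"roll":0},{"gripper":0,"xyz":[0,0,-0.3],"roll":0},{"gripper":0,"xyz":[0,0,-0.3],"roll":0},{"gripper":0,"xyz":[0,0,-0.2],"roll":0},{"gripper":0,"xyz":[0,0,-0.1],"roll":0},{"gripper":0,"xyz":[0,0,0],"roll":0}]' 12
python3 st.py; python3 mp.py top 156 252 385 496 2
```

```text
time: 21.82
position: [0.5257, -0.305, 0.2678]
orientation: [[0.994, 0.111, 0.002], [0.111, -0.994, -0.001], [0.002, 0.001, -1.0]]
contact_force: [0.8, -0.6, -3.1]
grip_width: 0.0161
gripper_force: 12.0
21.8167 [ 0.5257 -0.305   0.2678] [ 0.8 -0.6 -3.1] 0.0161
top box1 [265 214] p0.89 339 [ 46 168 159] [0.49  0.153]
top box1 [373 276] p0.58 307 [59 33 70] [ 0.326 -0.157]
top carton [404 210] p0.59 2716 [95 73 46] [ 0.513 -0.245]
top carton [191 192] p0.53 9009 [129  93  49] [0.549 0.366]
top tray [421 206] p0.80 2185 [149 143 149] [ 0.525 -0.292]
scene box1 [260 141] p0.73 153 [90 89 85] [ 0.477 -0.393]
scene box1 [373 241] p0.70 331 [ 56 138 132] [0.489 0.148]
scene box1 [244 151] p0.63 187 [117 114 108] [ 0.544 -0.372]
scene box1 [342 163] p0.55 337 [56 29 69] [ 0.341 -0.149]
scene box1 [252 143] p0.53 107 [113 112 108] [ 0.502 -0.396]
scene box1 [191 202] p0.52 1566 [132 131 128] [ 0.777 -0.234]
scene carton [252 154] p0.68 5901 [86 68 46] [ 0.535 -0.341]
scene tray [262 110] p0.60 3225 [112 109 111] [ 0.363 -0.569]
156 .............................................................
[... 4802 characters left out ...]
....
240 .......................344555556677654333223233333335.........7................................................
242 ...................................33332333332233345........7..................................................
244 ...................................332333332333335.........7...................................................
246 .................................3222223332233345.........7...................................................3
248 ................................332332222333334.........7.................................................43333
250 ..............................3333222222223345.........7..................................................33333
```

```bash

python3 -m jog '[{"gripper":0,"xyz":[0,-0.4,0],"roll":0},{"gripper":0,"xyz":[0.03,-0.7,0],"roll":0},{"gripper":0.0,"xyz":[0.03,-0.8,0],"roll":0},{"gripper":0,"xyz":[0.03,-0.8,0],"roll":0},{"gripper":0,"xyz":[0.04,-0.8,0],"roll":0},{"gripper":0,"xyz":[0,-0.8,0],"roll":0},{"gripper":0,"xyz":[0,-0.8,0],"roll":0},{"gripper":0,"xyz":[0,-0.8,0],"roll":0},{"gripper":0,"xyz":[0,-0.7,0],"roll":0},{"gripper":0,"xyz":[0,-0.37,0],"roll":0}]' 40
python3 -m jog '[{"gripper":0,"xyz":[0,0,0.3],"roll":0},{"gripper":0,"xyz":[0,0,0.6],"roll":0},{"gripper":0,"xyz":[0,0,0.8],"roll":0},{"gripper":0,"xyz":[0,0,0.8],"roll":0},{"gripper":0,"xyz":[0,0,0.7],"roll":0},{"gripper":0,"xyz":[0,0,0.5],"roll":0},{"gripper":0,"xyz":[0,0,0.3],"roll":0},{"gripper":0,"xyz":[0,0,0.1],"roll":0},{"gripper":0,"xyz":[0,0,0],"roll":0},{"gripper":0,"xyz":[0,0,0],"roll":0}]' 40
python3 st.py; python3 fit.py | grep tool
```

```text
time: 23.1
position: [0.4989, -0.024, 0.2664]
orientation: [[0.994, 0.113, 0.0], [0.113, -0.994, 0.001], [0.0, -0.001, -1.0]]
contact_force: [-0.2, -0.1, -2.6]
grip_width: 0.0159
gripper_force: 40.0
time: 23.93
position: [0.5003, -0.0274, 0.1034]
orientation: [[0.994, 0.111, 0.002], [0.111, -0.994, -0.0], [0.002, 0.0, -1.0]]
contact_force: [0.4, 0.1, -3.3]
grip_width: 0.0157
gripper_force: 40.0
23.9333 [ 0.5003 -0.0274  0.1034] [ 0.4  0.1 -3.3] 0.0157
top box1 [433 184] p0.76 272 [155 152 144] [ 0.59  -0.327]
top box1 [265 213] p0.74 272 [ 25 147 144] [0.493 0.152]
top box1 [370 277] p0.64 314 [112  57 141] [ 0.321 -0.149]
top box1 [444 220] p0.56 236 [139 136 130] [ 0.487 -0.358]
top box1 [457 200] p0.55 292 [169 168 162] [ 0.546 -0.396]
top box1 [463 222] p0.52 237 [174 172 165] [ 0.483 -0.413]
top carton [435 202] p0.62 7615 [120  88  48] [ 0.537 -0.333]
top carton [321 249] p0.59 350 [55 50 43] [ 0.396 -0.01 ]
top tray [328 235] p0.71 1170 [145 140 146] [ 0.437 -0.028]
scene box1 [369 242] p0.78 301 [ 52 138 134] [0.498 0.145]
scene box1 [250 143] p0.69 128 [139 137 132] [ 0.507 -0.402]
scene box1 [259 143] p0.62 150 [132 131 126] [ 0.485 -0.384]
scene box1 [242 149] p0.50 183 [171 168 161] [ 0.545 -0.384]
scene box1 [422 300] p0.50 17729 [101  80  55] [0.524 0.338]
scene carton [254 155] p0.58 6692 [89 70 48] [ 0.53  -0.336]
scene tray [329 206] p0.57 3983 [115 112 113] [ 0.493 -0.014]
tool yaw of y axis -83.63199521185331
```

```bash

python3 -m jog '[{"gripper":0,"xyz":[0,0,0.1],"roll":0},{"gripper":0,"xyz":[0,0,0.1],"roll":0},{"gripper":0,"xyz":[0,0,0.08],"roll":0},{"gripper":0,"xyz":[0,0,0.05],"roll":0},{"gripper":0,"xyz":[0,0,0.04],"roll":0},{"gripper":0,"xyz":[0,0,0.03],"roll":0},{"gripper":0,"xyz":[0,0,0],"roll":0},{"gripper":0,"xyz":[0,0,0],"roll":0},{"gripper":0,"xyz":[0,0,0],"roll":0},{"gripper":0,"xyz":[0,0,0],"roll":0}]' 15
```

```text
time: 25.27
position: [0.4997, -0.0268, 0.0881]
orientation: [[0.994, 0.111, 0.0], [0.111, -0.994, 0.0], [0.0, -0.0, -1.0]]
contact_force: [-9.8, 2.0, 14.9]
grip_width: 0.016
gripper_force: 15.0
```

```bash

python3 -m jog '[{"gripper":0.18,"xyz":[0,0,0],"roll":0},{"gripper":0.2,"xyz":[0,0,0],"roll":0},{"gripper":0.22,"xyz":[0,0,0],"roll":0},{"gripper":0.25,"xyz":[0,0,0],"roll":0},{"gripper":0.3,"xyz":[0,0,0],"roll":0},{"gripper":0.6,"xyz":[0,0,0],"roll":0},{"gripper":1,"xyz":[0,0,0],"roll":0},{"gripper":1,"xyz":[0,0,0],"roll":0},{"gripper":1,"xyz":[0,0,0],"roll":0},{"gripper":1,"xyz":[0,0,0],"roll":0}]'
python3 -m jog '[{"gripper":1,"xyz":[0,0,0],"roll":0},{"gripper":1,"xyz":[0,0,-0.2],"roll":0},{"gripper":1,"xyz":[0,0,-0.4],"roll":0},{"gripper":1,"xyz":[0,0,-0.6],"roll":0},{"gripper":1,"xyz":[0,0,-0.8],"roll":0},{"gripper":1,"xyz":[0,0,-0.8],"roll":0},{"gripper":1,"xyz":[0,0,-0.8],"roll":0},{"gripper":1,"xyz":[0,0,-0.8],"roll":0},{"gripper":1,"xyz":[0,0,-0.6],"roll":0},{"gripper":1,"xyz":[0,0,0],"roll":0}]'
python3 -m jog '[{"gripper":1,"xyz":[-0.8,0,0],"roll":0},{"gripper":1,"xyz":[-0.8,0,0],"roll":0},{"gripper":1,"xyz":[-0.8,0,0],"roll":0},{"gripper":1,"xyz":[0,-0.8,0],"roll":0},{"gripper":1,"xyz":[0,-0.8,0],"roll":0},{"gripper":1,"xyz":[0,-0.8,0],"roll":0},{"gripper":1,"xyz":[0,-0.8,0],"roll":0},{"gripper":1,"xyz":[0,-0.8,0],"roll":0},{"gripper":1,"xyz":[0,0,0],"roll":0},{"gripper":1,"xyz":[0,0,0],"roll":0}]'
python3 st.py
python3 - <<'E'
from h import *
S=cam("scene");save(S[0]["pixels"],"pics/end.png")
# predicted tray corners/bar for pose (.500,-.027,yaw -1.46)
u=np.array([np.cos(-1.46),np.sin(-1.46),0]);v=np.array([-u[1],u[0],0]);O=np.array([.5,-.027,.003])
P=[O+x*u+y*v+[0,0,z] for x,y,z in[(0,.085,.112),(0,-.085,.112),(.095,.085,.032),(.095,-.085,.032),(-.095,.085,.032),(-.095,-.085,.032)]]
for n in("scene","top"):
    c=cam(n);m=max(optics.outline_of("tray",n),key=lambda b:b["p"]*(abs(b["centre"][1]-326)<40))["mask"]
    h=cv2.convexHull(np.argwhere(m)[:,::-1].astype(np.int32)); print(n,proj(c,P).round().astype(int).tolist(),cv2.approxPolyDP(h,3,True)[:,0].tolist())
E
```

```text
time: 26.1
position: [0.4995, -0.027, 0.0862]
orientation: [[0.994, 0.111, -0.0], [0.111, -0.994, 0.0], [-0.0, -0.0, -1.0]]
contact_force: [-0.8, -0.2, 0.1]
grip_width: 0.0565
gripper_force: 0.0
time: 26.93
position: [0.5019, -0.0273, 0.2937]
orientation: [[0.994, 0.111, 0.01], [0.111, -0.994, -0.002], [0.01, 0.003, -1.0]]
contact_force: [-0.1, 0.3, 0.6]
grip_width: 0.0931
gripper_force: 0.0
time: 27.77
position: [0.3858, 0.1226, 0.2862]
orientation: [[0.993, 0.115, -0.0], [0.115, -0.993, -0.0], [-0.0, 0.0, -1.0]]
contact_force: [-0.8, -0.1, -0.1]
grip_width: 0.0931
gripper_force: 0.0
27.7667 [0.3858 0.1226 0.2862] [-0.8 -0.1 -0.1] 0.0931
top box1 [433 182] p0.80 294 [158 153 144] [ 0.596 -0.328]
top box1 [445 222] p0.75 249 [142 137 129] [ 0.481 -0.361]
top box1 [458 200] p0.74 346 [168 165 158] [ 0.544 -0.4  ]
top box1 [460 219] p0.73 280 [173 170 162] [ 0.491 -0.406]
top box1 [371 278] p0.57 353 [118  65 141] [ 0.319 -0.15 ]
top box1 [268 213] p0.51 192 [ 30 117 113] [0.495 0.144]
top carton [440 203] p0.56 7731 [124  91  50] [ 0.535 -0.348]
top tray [325 216] p0.90 3953 [166 164 170] [ 0.491 -0.018]
scene box1 [260 146] p0.68 120 [125 124 120] [ 0.491 -0.369]
scene box1 [372 240] p0.62 286 [ 37 111 109] [0.489 0.144]
scene box1 [347 163] p0.55 252 [ 97  56 116] [ 0.328 -0.142]
scene box1 [250 143] p0.46 121 [136 135 131] [ 0.507 -0.399]
scene box1 [244 149] p0.45 149 [172 171 166] [ 0.538 -0.382]
scene carton [262 150] p0.57 7459 [87 69 47] [ 0.497 -0.347]
scene tray [333 210] p0.77 4149 [131 127 129] [0.496 0.006]
scene [[300, 192], [350, 165], [276, 200], [324, 175], [326, 237], [374, 207]] [[375, 212], [368, 221], [327, 246], [280, 211], [278, 201], [349, 164]]
top [[327, 179], [332, 243], [359, 180], [365, 240], [293, 186], [297, 246]] [[362, 241], [304, 246], [296, 229], [294, 191], [325, 181], [357, 185]]
```

```bash
python3 -c "
from bench import ticket
print(ticket.job_done())"
```

```text
the job is handed in; nothing more can be done
None
```

The job is handed in with no verdict returned: detections show all four boxes in the plain carton and the empty tray on the mat near its centre, but one brief press on the rim while setting the lip down read roughly 25 N, right at the limit.

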